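Jack up the weight rack and hold it

TASK

Set the small lever jack down into the shaped pocket in front of the weight rack, flat and square, with its saddle under the rack plate's lift button, and let go of it with its handle still up. Then press the jack's handle down until the button has been raised at least a centimetre, and finish while still holding the handle down so that the jack alone carries the rack's front edge. Do not touch the plate or its weights with the robot, and leave the bottle, the brass fitting and the steel ring where they are.

Things in the scene. Friction and masses are not known exactly. Their poses are not given: they have to be found in the camera images.
- jack: loose lever jack of grey and dark steel, about 0.8 kg. Origin: on the underside of its base, 45 mm behind the saddle axis; x points along the base to the saddle end, the handle points to -x, z up. Base plate 175 x 60 x 10 mm, from x = -115 to x = +60 mm, y = -30 to +30. The saddle stands at x = +45 mm (sleeve 32 mm across, 42 mm high); the grip tower, a block, at x = -30 mm; the handle's pivot at x = -62 mm, z = 48 mm.
- jack_grip (a point): point in the jack's grip tower on its centre line, 47 mm above the jack's underside and 17 mm below the tower's top. The tower is 26 mm wide (along the jack's y; grasp it across this), 36 mm long (x) and its top is 64 mm above the underside; axes as the jack's. The tester standing between jack and rack reaches 260 mm above the worktop: carry the jack over it higher.
- saddle_top (a point): centre of the top of the jack's round saddle (34 mm across); 58 mm above the jack's underside when the handle is up; axes as the jack's.
- crossbar (a point): centre of the black crossbar at the end of the jack's handle: a bar 18 mm thick and 62 mm long (along the jack's y), 115 mm from the handle's pivot. With the handle up it is 157 mm behind the jack's origin (x = -157) and 113 mm above the underside. Press it down from above.
- jack_handle (a joint): angle of the jack's handle in rad: 0 is up (slanting up by 0.6 rad, where it springs back when let go), growing as it is pressed down, 0.65 at its lower stop; level at 0.6. The saddle rises 5.5 mm for each 0.1 rad, 36 mm at the stop, and comes down again when the handle is let go. It takes about 2 N at the crossbar to start and 6 to 10 N when the rack is carried.
- rack_stand: fixed stand of the weight rack. Origin: on the worktop straight below the lift button; x points from the pocket (robot side) towards the rack's hinge, y to the left of that, z up. The pocket lies on the -x side; rest posts and bearings of the plate on the +x side, beginning at x = 30 mm.
- pocket (a point): centre of the place where the jack's origin belongs: on the pocket floor, 4 mm above the worktop and 45 mm in front of the lift button's axis; axes as the stand's. The pocket is 179 x 64 mm inside (2 mm to spare on each side of the jack's base) and its rim is 6 mm high above its floor. The jack fits with its x along the stand's x, saddle under the lift button.
- lift_button (a point): lowest point of the round-nosed lift button (24 mm across) under the lug in the middle of the rack plate's front edge; a nut on top of the lug marks it. 82 mm above the worktop at rest, so 20 mm above the saddle of a seated jack: the jack must come in from the front, above the 6 mm rim and below the button, and be lowered. The lug reaches 18 mm in front of the button's axis, is 42 mm wide, and its top with the nut is 107 mm above the worktop.
- tilt_plate: steel rack plate with three calibration weights fixed on it (up to 290 mm above the worktop), 115 x 136 mm and 12 mm thick, hinged at its far edge 134 mm behind the lift button; origin on the hinge axis, 90 mm above the worktop. Its front edge rises when the button is lifted; it falls back by its weight.
- oil: bystander: white oil bottle with a red nozzle, 46 mm across, 119 mm high; origin at its underside
- fitting: bystander: brass hose fitting, 27 x 31 x 40 mm; origin at its underside
- ring: bystander: steel ring gauge, 54 mm across, 18 mm high; origin at its underside

How it is judged:
By the outcome, as a careful person would: the job done as asked, in the order asked, and still so for the second after the job is handed in, while the arm keeps its last pose, push and grip.
It also fails if it takes over 56 s, if anything falls off the work surface, if the arm or the gripper's body presses on something with over 40 N, if the wrist force passes 120 N, or if a joint passes its speed limit or range.

ROBOT

A 6-joint arm with a two-finger parallel gripper is mounted at the origin on a cart in front of the work surface, level with it; the furniture and walls round the work are solid. World frame = base frame: x ahead of the robot, y to its left, z up, the work surface at z = 0. Lengths are in mm, angles in rad, forces in N, time in s.
With the tool pointing down it reaches from about 250 to 775 mm from the base axis. Payload 8.9 kg.
Tool frame: the origin (TCP) lies midway between the tips of the shut fingers; the grasp point (between the pads) lies 19 mm behind it (ctrl.hold_point_z is the distance from the TCP to the grasp point, in mm); z points along the fingers, y is the line along which they close (so a half turn about z gives the same grasp; the last joint's range is limited). The gripper opens to 85 mm and grips with 20 to 120 N. Pads are 22 mm wide; open, the fingers measure 114 mm over their backs; the gripper's body (76 mm by 85 mm) begins 54 mm behind the grasp point. The pads swing forward as they close: fully open they stand 13 mm farther back than shut.
Start: joints at [-1.31, 0.291, -0.153, 1.127, 0, 1.431], TCP at [204.349, -483.596, 231.305] pointing down, gripper open.
Joint ranges: [-2.52, 2.52], [-0.91, 1.74], [-1.3, 1.37], [-1.96, 2.02], [-1.52, 1.47], [-3.14, 3.14]. Speed limits (rad/s): [2.22, 2.22, 2.79, 3.14, 3.14, 3.14].

INTERFACE

Orientations are given as a unit quaternion [w, x, y, z].
In Python, from bench import readout, viewer, ticket, ctrl gives the robot as it stands. The module is installed in compiled form; this text tells all that it offers.
- The arm moves only by the shell command python3 -m pendant 'ROWS'. ROWS is JSON, a list of rows, each an object of numbers: "grip": the closure, from -1 (fully open) to 1 (shut); "tx", "ty", "tz": the shift along the tool's x, y, z in m; "ax", "ay", "az": the turn, a rotation vector about the tool's x, y, z in rad. In form: [{"grip": .., "tx": .., "ty": .., "tz": .., "ax": .., "ay": .., "az": ..}, ...]. A call has 1 to 10 rows; each row shifts and turns the commanded pose from where the row before left it, along the tool's axes as they then stand; what a row does not reach is not made up. A row lasts 1/12 s, in which the tool goes at most 41.7 mm and 7.16 degrees, less where a joint would pass 70% of its speed; a pose out of reach is approached as far as the arm can. A call is refused whole if a number of a shift passes 0.0417 or a number of a turn 0.125, either way. A call with a gripper value outside its range is refused whole. The fingers move at their own pace and stop on an object; the grip force is fixed at half the most. Time passes only in rows, so rows that do not move let the fingers close. It gives the time, the measured TCP pose, the force, the opening and the grip force at its end, in the units of the state.
- readout.sense(): the state, without advancing time (a new reading comes with each control period).
- viewer.read_camera(name): name is "scene" or "top" or "wrist"; returns the picture (480x640x3 uint8, red, green, blue); there is no depth.
- viewer.camera_info(name): a dict with "fx", "fy", "cx", "cy" (pixels), "distortion" ([k1, k2, p1, p2, k3] as OpenCV has them; the pictures are not rectified), "rvec" (rotation vector, rad) and "tvec" (3), from world to camera coordinates, as OpenCV has them; the wrist camera has in their place "tool_from_camera" (4x4, takes a point from camera to tool coordinates, whose origin is the TCP and whose axes are the flange's). Camera axes: x right, y down, z forward; pixel columns grow to the right and rows downward; lengths in mm; the calibration is good to about 2 mm. A picture is of the moment at which its call begins: read the wrist's pose just before it. camera_info takes no time and is no camera call.
- ticket.close_job(): hands the job in; it is judged then, once.
The state is a dict: "t": time; "joint_pos": joint angles; "joint_velocities": joint speeds; "joint_efforts": joint torques, N m; "ee_pos": TCP position; "tool_rot": TCP orientation; "wrist_force": force on the tool from outside, world axes, zero at the start; "ft_torque": the same for the moment, N m; "width": opening from 0.0 (shut) to 1.0 (fully open); "grip_force": force on a finger pad.
Only numpy, scipy, OpenCV 4.12 (cv2) and the standard library are available. Lean on these libraries where they do the work, as an engineer would, in place of code of your own. Each camera call takes 0.05 s, during which the arm holds its last target. There are 200 camera calls.

## Working session

There is one attempt and no reset: what is moved stays moved. The work goes in short steps, Python scripts to look and compute and a shell command to move; the robot and the scene stay as the last step left them, time stands still between calls to the robot, and variables do not carry over. Pictures are saved under pics/ and viewed, at most 10 in all, crops included, and the job is handed in when it is done.

```bash
mkdir -p pics
python3 - <<'E'
from bench import readout, viewer, ctrl
import cv2
print(readout.sense()); print(ctrl.hold_point_z)
for n in ("scene","top","wrist"):
    im=viewer.read_camera(n); cv2.imwrite(f"pics/{n}0.png",im[:,:,::-1]); print(n,viewer.camera_info(n))
E
```

```text
{'t': 0.0, 'joint_pos': array([-1.31033453e+00,  2.91268528e-01, -1.54120637e-01,  1.12667774e+00,
       -3.07331507e-06,  1.43148059e+00]), 'joint_velocities': array([-0.00109369,  0.00047717,  0.00029148, -0.00160885, -0.00044263,
       -0.00021058]), 'joint_efforts': array([ 2.56047197e-04, -5.37138784e+01,  3.31375122e+01,  1.56948238e-02,
       -4.40594058e-04, -1.90292731e-06]), 'ee_pos': array([ 204.22138737, -483.18943982,  230.74052157]), 'tool_rot': array([-6.34031310e-04,  9.80088472e-01,  1.98560276e-01, -3.99917190e-05]), 'wrist_force': array([-0.07758688,  0.05553718,  0.98320356]), 'ft_torque': array([ 0.04532691,  0.00819441, -0.00362449]), 'grip_force': 0.0, 'width': 1.0033595337446748}
18.700000000000003
scene {'fx': 440.2115380212086, 'fy': 440.2115380212086, 'cx': 316.2134971459969, 'cy': 237.89711424044106, 'distortion': array([-0.04564067,  0.        ,  0.        ,  0.        ,  0.        ]), 'rvec': array([ 1.03140972, -2.19883272,  1.24007967]), 'tvec': array([293.18429   , 336.23080971, 883.16358548])}
top {'fx': 442.1863226744853, 'fy': 442.1863226744853, 'cx': 310.57502023330005, 'cy': 244.37393825304437, 'distortion': array([0.00833443, 0.        , 0.        , 0.        , 0.        ]), 'rvec': array([ 2.15758268, -2.11241723,  0.18072118]), 'tvec': array([ -68.67381522,  542.60575912, 1213.58815325])}
wrist {'fx': 332.25185124319944, 'fy': 332.25185124319944, 'cx': 321.448032020878, 'cy': 242.99399184702605, 'distortion': array([-0.03226734,  0.        ,  0.        ,  0.        ,  0.        ]), 'tool_from_camera': array([[-1.01227470e-03, -9.51931427e-01, -3.06309538e-01,
         7.96613356e+01],
       [ 9.99999344e-01, -1.12795601e-03,  2.00655658e-04,
         2.91948298e-01],
       [-5.36514112e-04, -3.06309134e-01,  9.51931944e-01,
        -1.41995107e+02],
       [ 0.00000000e+00,  0.00000000e+00,  0.00000000e+00,
         1.00000000e+00]])}
```

View pics/top0.png

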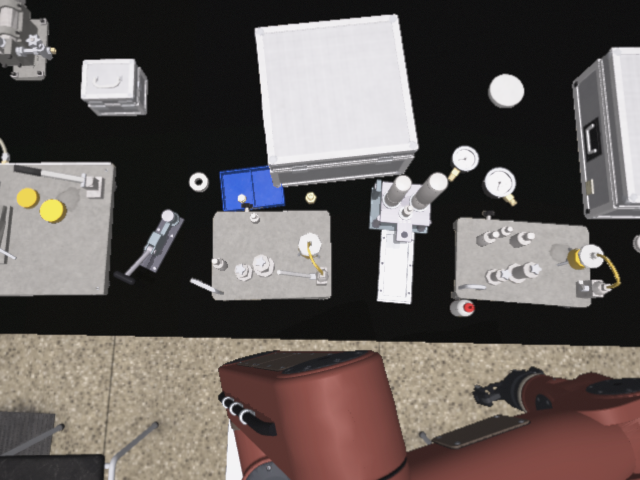

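View pics/scene0.png

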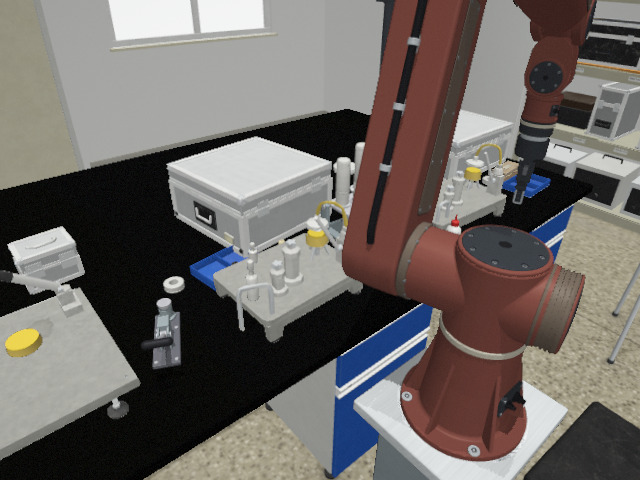

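The top view shows the jack with its saddle at (168,215) and crossbar at (125,277). The pocket is around (395,270), the nut at (405,233), the tester between about (215..330, 210..300), and the ring, fitting and bottle at (198,182), (311,198) and (462,308). In the scene view the jack's saddle is at (166,303) and its crossbar at (157,343), and the arm hides the rack. Next I write the ray helpers and zoom in on the details.

```bash
cat > h.py <<'E'
import numpy as np, cv2
from scipy.spatial.transform import Rotation as R
from bench import readout, viewer, ctrl
def cam(n, s=None):
    c=viewer.camera_info(n); K=np.array([[c['fx'],0,c['cx']],[0,c['fy'],c['cy']],[0,0,1]])
    if n=='wrist':
        s=s or readout.sense(); w,x,y,z=s['tool_rot']; T=np.eye(4); T[:3,:3]=R.from_quat([x,y,z,w]).as_matrix(); T[:3,3]=s['ee_pos']
        W=T@c['tool_from_camera']; Rm=W[:3,:3]; o=W[:3,3]
    else:
        Rm=cv2.Rodrigues(c['rvec'])[0].T; o=-Rm@c['tvec']
    return K,c['distortion'],Rm,o
def ray(cm,uv):
    K,d,Rm,o=cm; p=cv2.undistortPoints(np.array([[uv]],float),K,d)[0,0]
    v=Rm@np.array([p[0],p[1],1]); return o,v/np.linalg.norm(v)
def plane(cm,uv,z):
    o,v=ray(cm,uv); return o+v*(z-o[2])/v[2]
def tri(rays):
    A=sum(np.eye(3)-np.outer(v,v) for o,v in rays); b=sum((np.eye(3)-np.outer(v,v))@o for o,v in rays)
    p=np.linalg.solve(A,b); return p,[np.linalg.norm((np.eye(3)-np.outer(v,v))@(p-o)) for o,v in rays]
def proj(cm,P):
    K,d,Rm,o=cm; return cv2.projectPoints(np.array(P,float).reshape(-1,3),cv2.Rodrigues(Rm.T)[0],-Rm.T@o,K,d)[0][:,0]
E
python3 - <<'E'
from h import *
t=cam('top'); s=cam('scene'); np.set_printoptions(precision=1,suppress=True)
print('saddle',tri([ray(t,(168,215)),ray(s,(166,303))]),plane(t,(168,215),58))
print('bar',tri([ray(t,(125,277)),ray(s,(157,343))]),plane(t,(125,277),113))
print('nut',plane(t,(405,233),107)); 
for n,uv in dict(ring=(198,182),fit=(311,198),oil=(462,308)).items(): print(n,plane(t,uv,15))
for uv in [(383,232),(413,232),(378,302),(410,303)]: print('pocket',plane(t,uv,8))
for uv in [(212,212),(330,212),(212,300),(330,300)]: print('tester',plane(t,uv,100))
im=cv2.imread('pics/top0.png')
a=cv2.resize(im[195:295,100:200],(400,400),interpolation=cv2.INTER_CUBIC); b=cv2.resize(im[210:310,345:445],(400,400),interpolation=cv2.INTER_CUBIC)
cv2.imwrite('pics/crop1.png',np.hstack([a,b]))
E
```

```text
saddle (array([616.9, 348.7,  53.7]), [np.float64(3.1913778858682105), np.float64(3.1913778858681754)]) [617.9 350.1  58. ]
bar (array([434.5, 433.7, 111.5]), [np.float64(0.10953239630915376), np.float64(0.10953239630920579)]) [434.3 433.  113. ]
nut [ 570.4 -313.2  107. ]
ring [730.6 282.5  15. ]
fit [688.7 -55.5  15. ]
oil [ 374.6 -492.3   15. ]
pocket [ 591.8 -269.9    8. ]
pocket [ 593.7 -358.4    8. ]
pocket [ 386.7 -254.2    8. ]
pocket [ 385.8 -346.     8. ]
tester [619.3 216.  100. ]
tester [ 626.4 -108.8  100. ]
tester [379.  202.1 100. ]
tester [ 385.5 -112.1  100. ]
```

View pics/crop1.png

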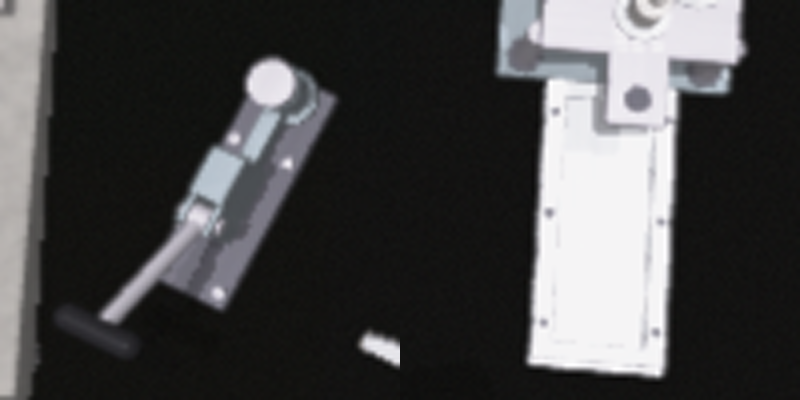

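```bash
cat > plan.py <<'E'
from h import *
def rows(targets, grip, p0=None, phi0=None, n=None):
    """tool-down path: list of (x,y,z,phi_deg,n) -> rows in tool axes (m, rad)"""
    s=readout.sense(); w,x,y,z=s['tool_rot']; M=R.from_quat([x,y,z,w]).as_matrix()
    p=np.array(s['ee_pos']) if p0 is None else np.array(p0,float)
    phi=np.degrees(np.arctan2(M[1,0],M[0,0])) if phi0 is None else phi0
    print('at',p.round(1),round(phi,2),'tilt',M[:,2].round(4))
    for tx,ty,tz,tp,n in targets:
        dp=(np.array([tx,ty,tz])-p)/n; da=((tp-phi+180)%360-180)/n
        for i in range(n):
            c,q=np.cos(np.radians(phi)),np.sin(np.radians(phi))
            d=[c*dp[0]+q*dp[1], q*dp[0]-c*dp[1], -dp[2]]
            print('{"grip":%g,"tx":%.4f,"ty":%.4f,"tz":%.4f,"az":%.4f}'%(grip,*[v/1000 for v in d],-np.radians(da)), end=',\n' if i<n-1 else '\n--\n')
            phi+=da
        p=np.array([tx,ty,tz])
E
python3 - <<'E'
from plan import *
np.set_printoptions(precision=1,suppress=True)
t=cam('top'); sc=cam('scene')
C=lambda u,v:(100+u/4-.4,195+v/4-.4); D=lambda u,v:(345+(u-400)/4-.4,210+v/4-.4)
S=plane(t,C(270,83),58);B=plane(t,C(97,331),113);T=plane(t,C(222,172),64)
d=(S-B)[:2];yaw=np.arctan2(d[1],d[0]);u=d/np.hypot(*d)
print(S,B,T,np.hypot(*d),np.degrees(yaw),'grip',S[:2]-75*u, B[:2]+127*u)
for a,b in (((547,80),(530,366)),((677,80),(663,375)),):
    p,q=plane(t,D(*a),10),plane(t,D(*b),10); e=p-q; print('edge',p,q,np.degrees(np.arctan2(e[1],e[0])))
print('front dir',np.degrees(np.arctan2(*(plane(t,D(530,366),10)-plane(t,D(663,375),10))[:2])))
print('nut',plane(t,D(638,98),107))
G=(S[:2]-75*u+B[:2]+127*u)/2
rows([(380,0,330,100,12),(*G,230,np.degrees(yaw)+180,11)],-1)
E
```

```text
[616.8 352.6  58. ] [433.3 435.9 113. ] [550.7 379.4  64. ] 201.52543340141375 -24.432083378768333 grip [548.5 383.6] [548.9 383.4]
edge [ 598.5 -264.8   10. ] [ 389.1 -251.4   10. ] -3.665188767520579
edge [ 600.6 -360.5   10. ] [ 384.7 -346.6   10. ] -3.695105620434755
front dir 2.6224762452928574
nut [ 567.3 -310.8  107. ]
at [ 204.3 -483.3  230.9] 22.91 tilt [-0.  0. -1.]
{"grip":-1,"tx":0.0292,"ty":-0.0314,"tz":-0.0083,"az":-0.1121},
{"grip":-1,"tx":0.0325,"ty":-0.0279,"tz":-0.0083,"az":-0.1121},
{"grip":-1,"tx":0.0354,"ty":-0.0241,"tz":-0.0083,"az":-0.1121},
{"grip":-1,"tx":0.0379,"ty":-0.0200,"tz":-0.0083,"az":-0.1121},
{"grip":-1,"tx":0.0399,"ty":-0.0156,"tz":-0.0083,"az":-0.1121},
{"grip":-1,"tx":0.0414,"ty":-0.0111,"tz":-0.0083,"az":-0.1121},
{"grip":-1,"tx":0.0424,"ty":-0.0064,"tz":-0.0083,"az":-0.1121},
{"grip":-1,"tx":0.0428,"ty":-0.0016,"tz":-0.0083,"az":-0.1121},
{"grip":-1,"tx":0.0427,"ty":0.0032,"tz":-0.0083,"az":-0.1121},
{"grip":-1,"tx":0.0421,"ty":0.0080,"tz":-0.0083,"az":-0.1121},
{"grip":-1,"tx":0.0410,"ty":0.0126,"tz":-0.0083,"az":-0.1121},
{"grip":-1,"tx":0.0393,"ty":0.0171,"tz":-0.0083,"az":-0.1121}
--
{"grip":-1,"tx":0.0317,"ty":0.0212,"tz":0.0091,"az":-0.0882},
{"grip":-1,"tx":0.0297,"ty":0.0239,"tz":0.0091,"az":-0.0882},
{"grip":-1,"tx":0.0275,"ty":0.0264,"tz":0.0091,"az":-0.0882},
{"grip":-1,"tx":0.0250,"ty":0.0287,"tz":0.0091,"az":-0.0882},
{"grip":-1,"tx":0.0224,"ty":0.0308,"tz":0.0091,"az":-0.0882},
{"grip":-1,"tx":0.0196,"ty":0.0326,"tz":0.0091,"az":-0.0882},
{"grip":-1,"tx":0.0167,"ty":0.0342,"tz":0.0091,"az":-0.0882},
{"grip":-1,"tx":0.0136,"ty":0.0356,"tz":0.0091,"az":-0.0882},
{"grip":-1,"tx":0.0104,"ty":0.0366,"tz":0.0091,"az":-0.0882},
{"grip":-1,"tx":0.0071,"ty":0.0374,"tz":0.0091,"az":-0.0882},
{"grip":-1,"tx":0.0038,"ty":0.0379,"tz":0.0091,"az":-0.0882}
--
```

```bash
python3 -m pendant '[{"grip":-1,"tx":0.027,"ty":-0.029,"tz":-0.01,"az":-0.11},{"grip":-1,"tx":0.030,"ty":-0.026,"tz":-0.01,"az":-0.11},{"grip":-1,"tx":0.033,"ty":-0.0225,"tz":-0.01,"az":-0.11},{"grip":-1,"tx":0.035,"ty":-0.0185,"tz":-0.01,"az":-0.11},{"grip":-1,"tx":0.037,"ty":-0.0145,"tz":-0.01,"az":-0.11},{"grip":-1,"tx":0.038,"ty":-0.010,"tz":-0.01,"az":-0.11},{"grip":-1,"tx":0.039,"ty":-0.006,"tz":-0.01,"az":-0.11},{"grip":-1,"tx":0.039,"ty":-0.0015,"tz":-0.01,"az":-0.11},{"grip":-1,"tx":0.039,"ty":0.003,"tz":-0.01,"az":-0.11},{"grip":-1,"tx":0.0385,"ty":0.007,"tz":-0.01,"az":-0.11}]'
python3 - <<'E'
from plan import *
rows([(400,70,330,118,5),(548.7,383.5,230,155.57,10)],-1)
E
```

```text
at [ 204.3 -483.3  230.9] 22.91 tilt [-3.e-04  9.e-04 -1.e+00]
{"grip":-1,"tx":0.0791,"ty":-0.0867,"tz":-0.0198,"az":-0.3319},
{"grip":-1,"tx":0.1031,"ty":-0.0562,"tz":-0.0198,"az":-0.3319},
{"grip":-1,"tx":0.1157,"ty":-0.0195,"tz":-0.0198,"az":-0.3319},
{"grip":-1,"tx":0.1158,"ty":0.0193,"tz":-0.0198,"az":-0.3319},
{"grip":-1,"tx":0.1032,"ty":0.0559,"tz":-0.0198,"az":-0.3319}
--
{"grip":-1,"tx":0.0207,"ty":0.0278,"tz":0.0100,"az":-0.0656},
{"grip":-1,"tx":0.0188,"ty":0.0291,"tz":0.0100,"az":-0.0656},
{"grip":-1,"tx":0.0169,"ty":0.0303,"tz":0.0100,"az":-0.0656},
{"grip":-1,"tx":0.0149,"ty":0.0314,"tz":0.0100,"az":-0.0656},
{"grip":-1,"tx":0.0128,"ty":0.0323,"tz":0.0100,"az":-0.0656},
{"grip":-1,"tx":0.0106,"ty":0.0330,"tz":0.0100,"az":-0.0656},
{"grip":-1,"tx":0.0084,"ty":0.0337,"tz":0.0100,"az":-0.0656},
{"grip":-1,"tx":0.0062,"ty":0.0341,"tz":0.0100,"az":-0.0656},
{"grip":-1,"tx":0.0040,"ty":0.0345,"tz":0.0100,"az":-0.0656},
{"grip":-1,"tx":0.0017,"ty":0.0347,"tz":0.0100,"az":-0.0656}
--invalid input at $[0]: expected keys grip, tx, ty, tz, ax, ay, az
```

```bash
sed -i 's/"az":%.4f}/"ax":0,"ay":0,"az":%.4f}/' plan.py; python3 -m pendant '[{"grip":-1,"tx":0.027,"ty":-0.029,"tz":-0.01,"ax":0,"ay":0,"az":-0.11},{"grip":-1,"tx":0.030,"ty":-0.026,"tz":-0.01,"ax":0,"ay":0,"az":-0.11},{"grip":-1,"tx":0.033,"ty":-0.0225,"tz":-0.01,"ax":0,"ay":0,"az":-0.11},{"grip":-1,"tx":0.035,"ty":-0.0185,"tz":-0.01,"ax":0,"ay":0,"az":-0.11},{"grip":-1,"tx":0.037,"ty":-0.0145,"tz":-0.01,"ax":0,"ay":0,"az":-0.11},{"grip":-1,"tx":0.038,"ty":-0.010,"tz":-0.01,"ax":0,"ay":0,"az":-0.11},{"grip":-1,"tx":0.039,"ty":-0.006,"tz":-0.01,"ax":0,"ay":0,"az":-0.11},{"grip":-1,"tx":0.039,"ty":-0.0015,"tz":-0.01,"ax":0,"ay":0,"az":-0.11},{"grip":-1,"tx":0.039,"ty":0.003,"tz":-0.01,"ax":0,"ay":0,"az":-0.11},{"grip":-1,"tx":0.0385,"ty":0.007,"tz":-0.01,"ax":0,"ay":0,"az":-0.11}]'
python3 - <<'E'
from plan import *
rows([(548.7,383.5,290,155.57,14)],-1)
E
```

```text
t: 0.98
ee_pos: [342.4, -112.0, 331.9]
tool_rot: [0.0, 0.73, 0.683, 0.0]
wrist_force: [1.4, -0.1, 0.3]
width: 1.003
grip_force: 0.0
at [ 342.4 -112.   331.9] 86.22 tilt [ 4.e-04 -2.e-04 -1.e+00]
{"grip":-1,"tx":0.0363,"ty":0.0124,"tz":0.0030,"ax":0,"ay":0,"az":-0.0865},
{"grip":-1,"tx":0.0351,"ty":0.0155,"tz":0.0030,"ax":0,"ay":0,"az":-0.0865},
{"grip":-1,"tx":0.0336,"ty":0.0184,"tz":0.0030,"ax":0,"ay":0,"az":-0.0865},
{"grip":-1,"tx":0.0319,"ty":0.0213,"tz":0.0030,"ax":0,"ay":0,"az":-0.0865},
{"grip":-1,"tx":0.0300,"ty":0.0239,"tz":0.0030,"ax":0,"ay":0,"az":-0.0865},
{"grip":-1,"tx":0.0278,"ty":0.0264,"tz":0.0030,"ax":0,"ay":0,"az":-0.0865},
{"grip":-1,"tx":0.0254,"ty":0.0287,"tz":0.0030,"ax":0,"ay":0,"az":-0.0865},
{"grip":-1,"tx":0.0228,"ty":0.0308,"tz":0.0030,"ax":0,"ay":0,"az":-0.0865},
{"grip":-1,"tx":0.0201,"ty":0.0327,"tz":0.0030,"ax":0,"ay":0,"az":-0.0865},
{"grip":-1,"tx":0.0172,"ty":0.0343,"tz":0.0030,"ax":0,"ay":0,"az":-0.0865},
{"grip":-1,"tx":0.0141,"ty":0.0356,"tz":0.0030,"ax":0,"ay":0,"az":-0.0865},
{"grip":-1,"tx":0.0110,"ty":0.0367,"tz":0.0030,"ax":0,"ay":0,"az":-0.0865},
{"grip":-1,"tx":0.0078,"ty":0.0375,"tz":0.0030,"ax":0,"ay":0,"az":-0.0865},
{"grip":-1,"tx":0.0045,"ty":0.0381,"tz":0.0030,"ax":0,"ay":0,"az":-0.0865}
--
```

```bash
python3 -m pendant '[{"grip":-1,"tx":0.0363,"ty":0.0124,"tz":0.003,"ax":0,"ay":0,"az":-0.0865},{"grip":-1,"tx":0.0351,"ty":0.0155,"tz":0.003,"ax":0,"ay":0,"az":-0.0865},{"grip":-1,"tx":0.0336,"ty":0.0184,"tz":0.003,"ax":0,"ay":0,"az":-0.0865},{"grip":-1,"tx":0.0319,"ty":0.0213,"tz":0.003,"ax":0,"ay":0,"az":-0.0865},{"grip":-1,"tx":0.03,"ty":0.0239,"tz":0.003,"ax":0,"ay":0,"az":-0.0865},{"grip":-1,"tx":0.0278,"ty":0.0264,"tz":0.003,"ax":0,"ay":0,"az":-0.0865},{"grip":-1,"tx":0.0254,"ty":0.0287,"tz":0.003,"ax":0,"ay":0,"az":-0.0865},{"grip":-1,"tx":0.0228,"ty":0.0308,"tz":0.003,"ax":0,"ay":0,"az":-0.0865},{"grip":-1,"tx":0.0201,"ty":0.0327,"tz":0.003,"ax":0,"ay":0,"az":-0.0865},{"grip":-1,"tx":0.0172,"ty":0.0343,"tz":0.003,"ax":0,"ay":0,"az":-0.0865}]'
python3 - <<'E'
from plan import *
rows([(548.7,383.5,200,155.57,4)],-1)
E
```

```text
t: 1.82
ee_pos: [491.6, 241.5, 300.9]
tool_rot: [-0.0, 0.377, 0.926, -0.0]
wrist_force: [1.4, 0.1, -0.8]
width: 0.999
grip_force: 0.0
at [491.6 241.5 300.9] 135.76 tilt [-2.e-04 -1.e-04 -1.e+00]
{"grip":-1,"tx":0.0145,"ty":0.0354,"tz":0.0252,"ax":0,"ay":0,"az":-0.0864},
{"grip":-1,"tx":0.0114,"ty":0.0365,"tz":0.0252,"ax":0,"ay":0,"az":-0.0864},
{"grip":-1,"tx":0.0082,"ty":0.0374,"tz":0.0252,"ax":0,"ay":0,"az":-0.0864},
{"grip":-1,"tx":0.0050,"ty":0.0379,"tz":0.0252,"ax":0,"ay":0,"az":-0.0864}
--
```

```bash
python3 -m pendant '[{"grip":-1,"tx":0.012,"ty":0.0295,"tz":0.012,"ax":0,"ay":0,"az":-0.069},{"grip":-1,"tx":0.010,"ty":0.030,"tz":0.018,"ax":0,"ay":0,"az":-0.069},{"grip":-1,"tx":0.008,"ty":0.0305,"tz":0.022,"ax":0,"ay":0,"az":-0.069},{"grip":-1,"tx":0.006,"ty":0.031,"tz":0.024,"ax":0,"ay":0,"az":-0.069},{"grip":-1,"tx":0.003,"ty":0.031,"tz":0.025,"ax":0,"ay":0,"az":-0.069},{"grip":-1,"tx":0,"ty":0,"tz":0,"ax":0,"ay":0,"az":0},{"grip":-1,"tx":0,"ty":0,"tz":0,"ax":0,"ay":0,"az":0}]'
python3 - <<'E'
from plan import *
s=readout.sense(); im=viewer.read_camera('wrist')[:,:,::-1]; sc=viewer.read_camera('scene')[:,:,::-1]
cv2.imwrite('pics/w1.png',im); cv2.imwrite('pics/s1.png',sc)
np.save('w1.npy',np.r_[s['ee_pos'],s['tool_rot']]); 
j=np.hstack([cv2.resize(im,(400,300)),cv2.resize(sc,(400,300))]); 
cv2.imwrite('pics/w1s.png',np.vstack([im[:480,:640]])); rows([(548.7,383.5,200,155.57,1)],-1)
E
```

```text
t: 2.4
ee_pos: [549.9, 386.0, 197.0]
tool_rot: [-0.002, 0.213, 0.977, -0.002]
wrist_force: [0.8, -0.8, 0.1]
width: 0.999
grip_force: 0.0
at [551.1 385.1 200.6] 155.22 tilt [-0.e+00 -3.e-04 -1.e+00]
{"grip":-1,"tx":0.0015,"ty":-0.0024,"tz":0.0006,"ax":0,"ay":0,"az":-0.0061}
--
```

View pics/w1.png

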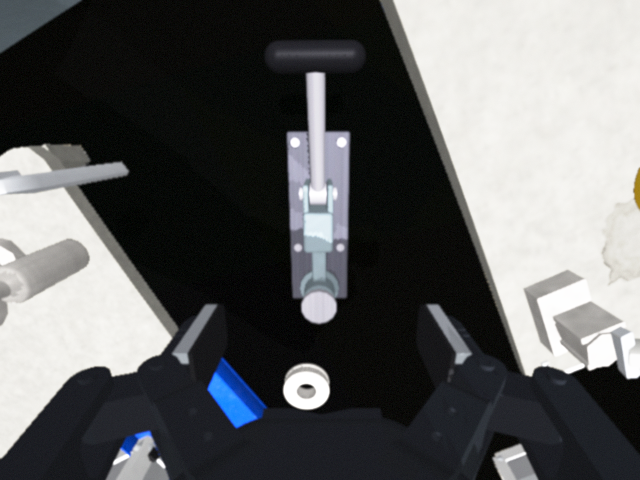

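View pics/s1.png

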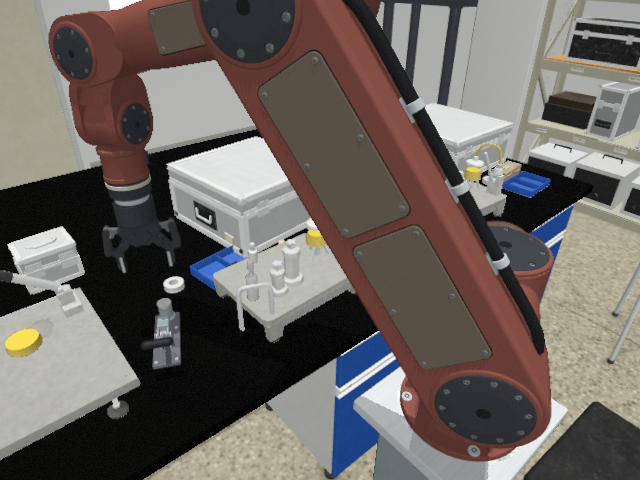

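The wrist view shows the jack upright: crossbar (315,56), tower top (318,230), saddle (318,307), and the ring clear at (307,387). The scene view confirms the arm is over the jack, and the rack is still hidden.

Run:
```python
from plan import *
np.set_printoptions(precision=1,suppress=True)
a=np.load('w1.npy'); w=cam('wrist',dict(ee_pos=a[:3],tool_rot=a[3:])); t=cam('top')
C=lambda u,v:(100+u/4-.4,195+v/4-.4)
S=plane(w,(319,307),58);B=plane(w,(315,56),113);T=plane(w,(318,231),64)
d=(S-B)[:2];u=d/np.hypot(*d)
print('wrist',S,B,T,np.hypot(*d),np.degrees(np.arctan2(d[1],d[0])),'grip',S[:2]-75*u,B[:2]+127*u)
for n,a,b in (('S',(319,307),(270,83)),('B',(315,56),(97,331)),('T',(318,231),(222,172))): print(n,tri([ray(w,a),ray(t,C(*b))]))
# tower top edge cols -> base edges
print('base edge',[plane(w,p,10) for p in((287,132),(350,132),(293,298),(347,298))])
print(proj(w,[[548.7,383.5,64]]))
print(proj(cam('scene'),[[617,352,58],[433,436,113],[551,385,200]]))
```

```text
wrist [618.4 351.8  58. ] [434.8 434.8 113. ] [548.6 383.3  64. ] 201.42401954197322 -24.309171565486178 grip [550.  382.7] [550.6 382.5]
S (array([616.8, 352.2,  60. ]), [np.float64(0.5552560731450066), np.float64(0.5552560731447661)])
B (array([434. , 435.4, 112.7]), [np.float64(0.9415385311771174), np.float64(0.9415385311771137)])
T (array([551.5, 382.2,  55.5]), [np.float64(0.7336313944656159), np.float64(0.7336313944657572)])
base edge [array([461.9, 390.4,  10. ]), array([486.7, 444.4,  10. ]), array([620., 319.,  10.]), array([644.8, 373. ,  10. ])]
[[318.3 231. ]]
[[163.1 301.8]
 [156.1 343.4]
 [149.2 271.5]]
```

```bash
python3 -m pendant '[{"grip":-1,"tx":0.0002,"ty":-0.0027,"tz":0.035,"ax":0,"ay":0,"az":-0.0075},{"grip":-1,"tx":0,"ty":0,"tz":0.04,"ax":0,"ay":0,"az":0},{"grip":-1,"tx":0,"ty":0,"tz":0.035,"ax":0,"ay":0,"az":0},{"grip":-1,"tx":0,"ty":0,"tz":0.03,"ax":0,"ay":0,"az":0},{"grip":-1,"tx":0,"ty":0,"tz":0.02,"ax":0,"ay":0,"az":0},{"grip":-1,"tx":0,"ty":0,"tz":0.01,"ax":0,"ay":0,"az":0},{"grip":-1,"tx":0,"ty":0,"tz":0,"ax":0,"ay":0,"az":0},{"grip":-1,"tx":0,"ty":0,"tz":0,"ax":0,"ay":0,"az":0}]'
python3 - <<'E'
from plan import *
rows([(549.8,382.7,30,155.65,1)],-1)
im=viewer.read_camera('wrist')[:,:,::-1]; cv2.imwrite('pics/w2.png',im); print(readout.sense()['wrist_force'])
E
```

```text
t: 3.17
ee_pos: [550.7, 382.9, 32.1]
tool_rot: [0.001, 0.211, 0.977, 0.001]
wrist_force: [-0.2, 0.3, 0.5]
width: 0.998
grip_force: 0.0
at [550.7 382.9  32.1] 155.64 tilt [ 1.7e-03  9.0e-04 -1.0e+00]
{"grip":-1,"tx":0.0007,"ty":-0.0006,"tz":0.0021,"ax":0,"ay":0,"az":-0.0002}
--
[ 0.78472239 -0.07234593  0.66907014]
```

View pics/w2.png

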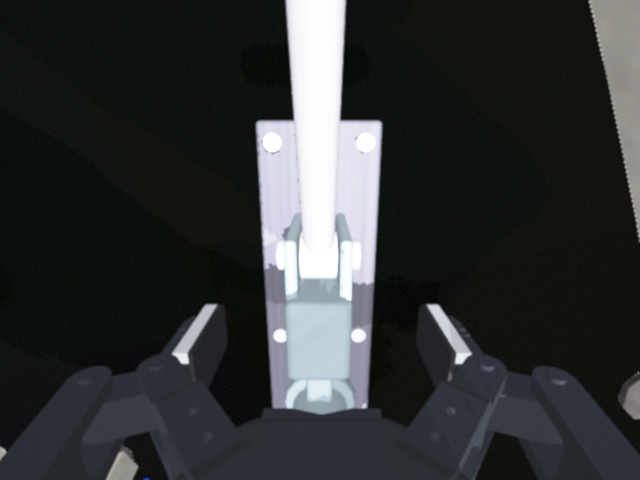

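The tower, at columns 287–351, is centred between the pads, and the base is square to the tool. I close the gripper now.

```bash
python3 -m pendant '[{"grip":1,"tx":0.0005,"ty":-0.0005,"tz":0.002,"ax":0,"ay":0,"az":0},{"grip":1,"tx":0,"ty":0,"tz":0,"ax":0,"ay":0,"az":0},{"grip":1,"tx":0,"ty":0,"tz":0,"ax":0,"ay":0,"az":0},{"grip":1,"tx":0,"ty":0,"tz":0,"ax":0,"ay":0,"az":0},{"grip":1,"tx":0,"ty":0,"tz":0,"ax":0,"ay":0,"az":0},{"grip":1,"tx":0,"ty":0,"tz":0,"ax":0,"ay":0,"az":0},{"grip":1,"tx":0,"ty":0,"tz":0,"ax":0,"ay":0,"az":0},{"grip":1,"tx":0,"ty":0,"tz":0,"ax":0,"ay":0,"az":0},{"grip":1,"tx":0,"ty":0,"tz":0,"ax":0,"ay":0,"az":0},{"grip":1,"tx":0,"ty":0,"tz":0,"ax":0,"ay":0,"az":0}]'; python3 -c "
from h import *; print(readout.sense())"
```

```text
t: 4.05
ee_pos: [549.3, 382.7, 28.8]
tool_rot: [0.0, 0.211, 0.978, 0.0]
wrist_force: [-1.4, -2.5, 5.3]
width: 0.299
grip_force: 60.3
{'t': 4.05, 'joint_pos': array([ 4.99538276e-01,  7.19633539e-01, -1.29198642e-04,  8.50790210e-01,
       -1.00495741e-04,  9.23956726e-01]), 'joint_velocities': array([-0.00049535,  0.00061175, -0.00023641,  0.00100788, -0.00088127,
       -0.00080558]), 'joint_efforts': array([ 4.98740450e-01, -7.30958176e+01,  2.87569356e+01, -8.81447140e-01,
        1.78424469e-01, -1.21844767e-02]), 'ee_pos': array([549.25624841, 382.74192136,  28.75336713]), 'tool_rot': array([1.24965768e-04, 2.10620084e-01, 9.77567984e-01, 4.14337375e-05]), 'wrist_force': array([-1.39459486, -2.4636543 ,  5.31286105]), 'ft_torque': array([-0.26486755,  0.22065224,  0.00550848]), 'grip_force': 60.325809717178345, 'width': 0.2987982435870833}
```

```bash
python3 -m pendant '[{"grip":1,"tx":0,"ty":0,"tz":-0.012,"ax":0,"ay":0,"az":0},{"grip":1,"tx":0,"ty":0,"tz":-0.024,"ax":0,"ay":0,"az":0},{"grip":1,"tx":0,"ty":0,"tz":-0.036,"ax":0,"ay":0,"az":0},{"grip":1,"tx":0,"ty":0,"tz":-0.04,"ax":0,"ay":0,"az":0},{"grip":1,"tx":0,"ty":0,"tz":-0.04,"ax":0,"ay":0,"az":0},{"grip":1,"tx":0,"ty":0,"tz":-0.04,"ax":0,"ay":0,"az":0},{"grip":1,"tx":0,"ty":0,"tz":-0.04,"ax":0,"ay":0,"az":0},{"grip":1,"tx":0,"ty":0,"tz":-0.04,"ax":0,"ay":0,"az":0},{"grip":1,"tx":0,"ty":0,"tz":-0.035,"ax":0,"ay":0,"az":0},{"grip":1,"tx":0,"ty":0,"tz":-0.02,"ax":0,"ay":0,"az":0}]'
python3 - <<'E'
from plan import *
rows([(353,-297,350,176.3,24)],1)
E
```

```text
t: 4.88
ee_pos: [549.0, 382.8, 359.8]
tool_rot: [0.001, 0.211, 0.978, 0.001]
wrist_force: [-0.1, 0.8, -8.2]
width: 0.298
grip_force: 60.8
at [549.  382.8 359.8] 155.7 tilt [ 0.003   0.0018 -1.    ]
{"grip":1,"tx":-0.0042,"ty":-0.0292,"tz":0.0004,"ax":0,"ay":0,"az":-0.0150},
{"grip":1,"tx":-0.0038,"ty":-0.0292,"tz":0.0004,"ax":0,"ay":0,"az":-0.0150},
{"grip":1,"tx":-0.0033,"ty":-0.0293,"tz":0.0004,"ax":0,"ay":0,"az":-0.0150},
{"grip":1,"tx":-0.0029,"ty":-0.0293,"tz":0.0004,"ax":0,"ay":0,"az":-0.0150},
{"grip":1,"tx":-0.0025,"ty":-0.0294,"tz":0.0004,"ax":0,"ay":0,"az":-0.0150},
{"grip":1,"tx":-0.0020,"ty":-0.0294,"tz":0.0004,"ax":0,"ay":0,"az":-0.0150},
{"grip":1,"tx":-0.0016,"ty":-0.0294,"tz":0.0004,"ax":0,"ay":0,"az":-0.0150},
{"grip":1,"tx":-0.0011,"ty":-0.0295,"tz":0.0004,"ax":0,"ay":0,"az":-0.0150},
{"grip":1,"tx":-0.0007,"ty":-0.0295,"tz":0.0004,"ax":0,"ay":0,"az":-0.0150},
{"grip":1,"tx":-0.0003,"ty":-0.0295,"tz":0.0004,"ax":0,"ay":0,"az":-0.0150},
{"grip":1,"tx":0.0002,"ty":-0.0295,"tz":0.0004,"ax":0,"ay":0,"az":-0.0150},
{"grip":1,"tx":0.0006,"ty":-0.0295,"tz":0.0004,"ax":0,"a
[... 233 characters left out ...]
"az":-0.0150},
{"grip":1,"tx":0.0024,"ty":-0.0294,"tz":0.0004,"ax":0,"ay":0,"az":-0.0150},
{"grip":1,"tx":0.0028,"ty":-0.0293,"tz":0.0004,"ax":0,"ay":0,"az":-0.0150},
{"grip":1,"tx":0.0033,"ty":-0.0293,"tz":0.0004,"ax":0,"ay":0,"az":-0.0150},
{"grip":1,"tx":0.0037,"ty":-0.0292,"tz":0.0004,"ax":0,"ay":0,"az":-0.0150},
{"grip":1,"tx":0.0041,"ty":-0.0292,"tz":0.0004,"ax":0,"ay":0,"az":-0.0150},
{"grip":1,"tx":0.0046,"ty":-0.0291,"tz":0.0004,"ax":0,"ay":0,"az":-0.0150},
{"grip":1,"tx":0.0050,"ty":-0.0290,"tz":0.0004,"ax":0,"ay":0,"az":-0.0150},
{"grip":1,"tx":0.0055,"ty":-0.0290,"tz":0.0004,"ax":0,"ay":0,"az":-0.0150},
{"grip":1,"tx":0.0059,"ty":-0.0289,"tz":0.0004,"ax":0,"ay":0,"az":-0.0150}
--
```

```bash
python3 -m pendant '[{"grip":1,"tx":-0.004,"ty":-0.015,"tz":0,"ax":0,"ay":0,"az":-0.015},{"grip":1,"tx":-0.004,"ty":-0.028,"tz":0,"ax":0,"ay":0,"az":-0.015},{"grip":1,"tx":-0.0035,"ty":-0.034,"tz":0,"ax":0,"ay":0,"az":-0.015},{"grip":1,"tx":-0.003,"ty":-0.034,"tz":0,"ax":0,"ay":0,"az":-0.015},{"grip":1,"tx":-0.0025,"ty":-0.034,"tz":0,"ax":0,"ay":0,"az":-0.015},{"grip":1,"tx":-0.002,"ty":-0.034,"tz":0,"ax":0,"ay":0,"az":-0.015},{"grip":1,"tx":-0.0015,"ty":-0.034,"tz":0,"ax":0,"ay":0,"az":-0.015},{"grip":1,"tx":-0.001,"ty":-0.034,"tz":0,"ax":0,"ay":0,"az":-0.015},{"grip":1,"tx":-0.0005,"ty":-0.034,"tz":0,"ax":0,"ay":0,"az":-0.015},{"grip":1,"tx":0,"ty":-0.034,"tz":0,"ax":0,"ay":0,"az":-0.015}]'
python3 -m pendant '[{"grip":1,"tx":0.0005,"ty":-0.034,"tz":0,"ax":0,"ay":0,"az":-0.015},{"grip":1,"tx":0.001,"ty":-0.034,"tz":0,"ax":0,"ay":0,"az":-0.015},{"grip":1,"tx":0.0015,"ty":-0.034,"tz":0,"ax":0,"ay":0,"az":-0.015},{"grip":1,"tx":0.002,"ty":-0.034,"tz":0,"ax":0,"ay":0,"az":-0.015},{"grip":1,"tx":0.0025,"ty":-0.034,"tz":0,"ax":0,"ay":0,"az":-0.015},{"grip":1,"tx":0.003,"ty":-0.034,"tz":0,"ax":0,"ay":0,"az":-0.015},{"grip":1,"tx":0.0035,"ty":-0.034,"tz":0,"ax":0,"ay":0,"az":-0.015},{"grip":1,"tx":0.004,"ty":-0.03,"tz":0,"ax":0,"ay":0,"az":-0.015},{"grip":1,"tx":0.0045,"ty":-0.024,"tz":0,"ax":0,"ay":0,"az":-0.015},{"grip":1,"tx":0.005,"ty":-0.014,"tz":0,"ax":0,"ay":0,"az":-0.015}]'
python3 - <<'E'
from plan import *
rows([(353,-297,200,176.3,6)],1)
E
```

```text
t: 5.72
ee_pos: [459.5, 77.8, 355.1]
tool_rot: [-0.001, 0.136, 0.991, -0.0]
wrist_force: [0.6, -0.4, -8.3]
width: 0.293
grip_force: 61.5
t: 6.55
ee_pos: [368.0, -216.6, 355.0]
tool_rot: [-0.001, 0.063, 0.998, 0.0]
wrist_force: [-0.0, 0.8, -8.7]
width: 0.297
grip_force: 61.7
at [ 368.  -216.6  355. ] 172.81 tilt [-1.2e-03  2.0e-04 -1.0e+00]
{"grip":1,"tx":0.0008,"ty":-0.0136,"tz":0.0258,"ax":0,"ay":0,"az":-0.0101},
{"grip":1,"tx":0.0009,"ty":-0.0136,"tz":0.0258,"ax":0,"ay":0,"az":-0.0101},
{"grip":1,"tx":0.0011,"ty":-0.0136,"tz":0.0258,"ax":0,"ay":0,"az":-0.0101},
{"grip":1,"tx":0.0012,"ty":-0.0136,"tz":0.0258,"ax":0,"ay":0,"az":-0.0101},
{"grip":1,"tx":0.0014,"ty":-0.0136,"tz":0.0258,"ax":0,"ay":0,"az":-0.0101},
{"grip":1,"tx":0.0015,"ty":-0.0135,"tz":0.0258,"ax":0,"ay":0,"az":-0.0101}
--
```

```bash
python3 -m pendant '[{"grip":1,"tx":0.001,"ty":-0.0135,"tz":0.01,"ax":0,"ay":0,"az":-0.01},{"grip":1,"tx":0.001,"ty":-0.0135,"tz":0.02,"ax":0,"ay":0,"az":-0.01},{"grip":1,"tx":0.001,"ty":-0.0135,"tz":0.03,"ax":0,"ay":0,"az":-0.01},{"grip":1,"tx":0.001,"ty":-0.0135,"tz":0.035,"ax":0,"ay":0,"az":-0.01},{"grip":1,"tx":0.0015,"ty":-0.0135,"tz":0.035,"ax":0,"ay":0,"az":-0.01},{"grip":1,"tx":0.0015,"ty":-0.0135,"tz":0.025,"ax":0,"ay":0,"az":-0.01},{"grip":1,"tx":0,"ty":0,"tz":0,"ax":0,"ay":0,"az":0},{"grip":1,"tx":0,"ty":0,"tz":0,"ax":0,"ay":0,"az":0}]'
python3 - <<'E'
from plan import *
s=readout.sense(); im=viewer.read_camera('wrist')[:,:,::-1]; tp=viewer.read_camera('top')[:,:,::-1]
cv2.imwrite('pics/w3.png',im); cv2.imwrite('pics/t3.png',tp)
np.save('w3.npy',np.r_[s['ee_pos'],s['tool_rot']]); rows([(353,-297,200,176.3,1)],1)
E
```

```text
t: 7.22
ee_pos: [353.1, -293.7, 199.1]
tool_rot: [-0.001, 0.033, 0.999, 0.002]
wrist_force: [0.1, 0.5, -6.9]
width: 0.293
grip_force: 62.1
at [ 354.6 -294.4  201.2] 176.31 tilt [ 5.e-04 -1.e-04 -1.e+00]
{"grip":1,"tx":0.0014,"ty":-0.0027,"tz":0.0012,"ax":0,"ay":0,"az":0.0001}
--
```

View pics/w3.png

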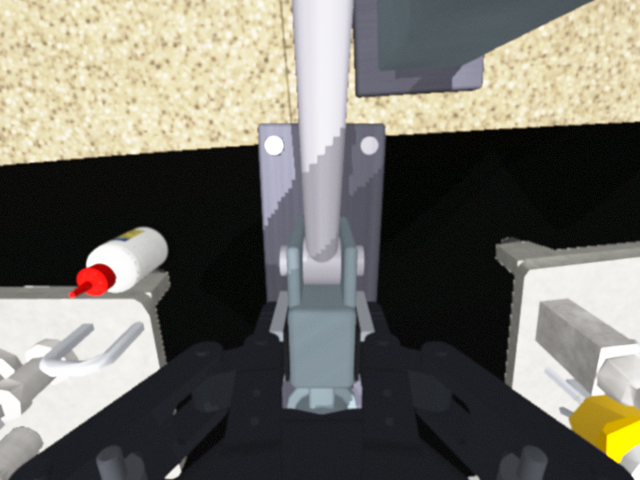

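The wrist view shows the jack held square (base rear corners (259,124) and (384,124), tower 287–356). The fingers hide the rack, so I'll guide by the fixed cameras.

Run:
```python
from plan import *
np.set_printoptions(precision=1,suppress=True)
a=np.load('w3.npy'); w=cam('wrist',dict(ee_pos=a[:3],tool_rot=a[3:])); q=a[[4,5,6,3]]; M=R.from_quat(q).as_matrix()
z0=a[2]-28.8
for p in ((259,124),(384,124),(266,300),(378,300)): print((M.T@(plane(w,p,z0+10)-a[:3])))
print('tower',[M.T@(plane(w,p,z0+64)-a[:3]) for p in((287,305),(356,305),(287,387),(354,387))])
sc=viewer.read_camera('scene')[:,:,::-1]; tp=cv2.imread('pics/t3.png')
A=cv2.resize(sc[120:340,260:480],(400,400),interpolation=cv2.INTER_CUBIC); B=cv2.resize(tp[200:350,330:480],(400,400),interpolation=cv2.INTER_CUBIC)
cv2.imwrite('pics/c3.png',np.hstack([A,B]))
```

```text
[ 83.  -28.5  18.9]
[82.9 28.9 19.1]
[ -6.6 -29.8  18.7]
[-6.7 30.6 18.9]
tower [array([ 19.7, -12.3, -35.2]), array([ 19.6,  12.6, -35.1]), array([-16.7, -13.6, -35.3]), array([-16.8,  12.9, -35.2])]
```

View pics/c3.png

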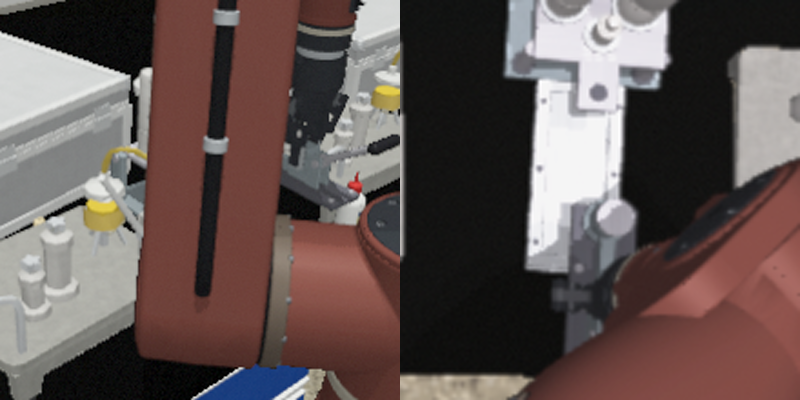

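Run:
```python
from plan import *
np.set_printoptions(precision=2,suppress=True)
t=cam('top'); g0=cv2.cvtColor(cv2.imread('pics/top0.png'),cv2.COLOR_BGR2GRAY).astype(float)
def edge_rows(r,c0,c1,rising):   # subpixel crossing of 120 along a row
    v=g0[r,c0:c1]; 
    for i in range(len(v)-1):
        if (v[i]-120)*(v[i+1]-120)<0: 
            return c0+i+(120-v[i])/(v[i+1]-v[i])
L=[plane(t,(edge_rows(r,365,392,1),r),10) for r in range(245,297,4)]
Rr=[plane(t,(420-edge_rows_rev,r),10) for r in range(245,297,4) for edge_rows_rev in [next(i+(120-g0[r,420-i])/(g0[r,419-i]-g0[r,420-i]) for i in range(20) if (g0[r,420-i]-120)*(g0[r,419-i]-120)<0)]]
F=[plane(t,(c,next(320-i-(120-g0[320-i,c])/(g0[319-i,c]-g0[320-i,c]) for i in range(30) if (g0[320-i,c]-120)*(g0[319-i,c]-120)<0)),10) for c in range(381,408,3)]
for n,E in(('L',L),('R',Rr)):
    E=np.array(E); k=np.polyfit(E[:,0],E[:,1],1); print(n,np.degrees(np.arctan(k[0])),'y@390,570',np.polyval(k,[390,570]),'res',np.std(E[:,1]-np.polyval(k,E[:,0])))
F=np.array(F);k=np.polyfit(F[:,1],F[:,0],1);print('F',np.degrees(np.arctan(k[0])),'x@-300',np.polyval(k,-300))
def cent(g,box,lo,hi):
    x0,x1,y0,y1=box; m=((g[y0:y1,x0:x1]>=lo)&(g[y0:y1,x0:x1]<=hi)).astype(np.uint8)
    n,l,s,c=cv2.connectedComponentsWithStats(m); i=1+np.argmax(s[1:,4]); return c[i]+[x0,y0],s[i]
u,s=cent(g0,(400,410,230,240),0,160); print('nut',u,s,plane(t,u,107),plane(t,u,102))
g3=cv2.cvtColor(cv2.imread('pics/t3.png'),cv2.COLOR_BGR2GRAY).astype(float)
print(g3[274:290,402:420].astype(int))
a=np.load('w3.npy'); M=R.from_quat(a[[4,5,6,3]]).as_matrix(); P=a[:3]+M@[-75,0,28.8-58]
print('saddle FK',P,'px',proj(t,P))
```

```text
L -3.599968344854865 y@390,570 [-250.25 -261.57] res 0.3723931499340249
R -3.7082090079547028 y@390,570 [-347.8  -359.47] res 0.4831770541253242
F 3.6823875198295917 x@-300 386.4895069896556
nut [404.06 234.42] [ 1  2  7  6 31] [ 566.46 -310.64  107.  ] [ 567.44 -311.72  102.  ]
[[208 203 201 188 157 147 191 202 191 198 128  74  42  21  15  15  17  15]
 [186 159 164 165 150 183 222 228 229 227 197 141  96  53  26  18  15  14]
 [151 126 119 139 185 226 230 229 229 224 216 173 152 105  60  27  15  14]
 [146 111 108 181 225 232 231 223 220 184 170 163 160 155 115  60  27  16]
 [126  97 147 224 233 233 229 187 171 162 161 161 161 163 156 100  52  24]
 [ 95 105 198 231 234 233 223 177 162 160 160 162 161 164 161 135  85  38]
 [ 84 116 216 233 233 226 187 163 161 160 161 163 162 164 166 170 102  41]
 [ 83 119 219 228 225 188 165 160 161 161 161 164 163 165 166 172 100  38]
 [ 84 117 208 187 175 167 163 160 162 161 161 165 164 165 164 148  84  34]
 [ 84  95 139 161 164 164 163 160 162 162 161 164 164 166 163 141  79  32]
 [ 84  89 105 153 164 165 163 161 162 162 162 165 165 166 158 120  65  27]
 [ 79  80  97 132 156 163 164 161 163 162 162 166 165 165 143 102  55  25]
 [ 84  79  87 103 131 156 163 162 163 162 163 165 163 156 118  90  51  22]
 [100  86  80  88 102 128 151 154 160 159 158 156 140 106  90  84  49  21]
 [104 105  85  89  91  96 107 120 140 141 135 113  96  87  85  84  49  21]
 [ 99 102  88 105 111 112 118 127 126 121 106  89  84  86  85  82  47  21]]
saddle FK [ 428.04 -298.7   228.11] px [[410.64 281.54]]
```

```bash
python3 -m pendant '[{"grip":1,"tx":0.0014,"ty":-0.0025,"tz":0.015,"ax":0,"ay":0,"az":0},{"grip":1,"tx":0,"ty":0,"tz":0.03,"ax":0,"ay":0,"az":0},{"grip":1,"tx":0,"ty":0,"tz":0.035,"ax":0,"ay":0,"az":0},{"grip":1,"tx":0,"ty":0,"tz":0.035,"ax":0,"ay":0,"az":0},{"grip":1,"tx":0,"ty":0,"tz":0.025,"ax":0,"ay":0,"az":0},{"grip":1,"tx":0,"ty":0,"tz":0.012,"ax":0,"ay":0,"az":0},{"grip":1,"tx":0,"ty":0,"tz":0,"ax":0,"ay":0,"az":0},{"grip":1,"tx":0,"ty":0,"tz":0,"ax":0,"ay":0,"az":0},{"grip":1,"tx":0,"ty":0,"tz":0,"ax":0,"ay":0,"az":0}]'
python3 - <<'E'
from plan import *
rows([(400,-299.7,46,176.35,1),(491.1,-305.5,46,176.35,1)],1)
E
```

```text
t: 8.12
ee_pos: [354.0, -298.0, 50.0]
tool_rot: [0.001, 0.032, 0.999, -0.001]
wrist_force: [0.3, -0.6, -8.4]
width: 0.295
grip_force: 62.2
at [ 354. -298.   50.] 176.34 tilt [ 0.002  -0.0022 -1.    ]
{"grip":1,"tx":-0.0460,"ty":0.0013,"tz":0.0040,"ax":0,"ay":0,"az":-0.0001}
--
{"grip":1,"tx":-0.0913,"ty":0.0000,"tz":-0.0000,"ax":0,"ay":0,"az":-0.0000}
--
```

```bash
python3 -m pendant '[{"grip":1,"tx":-0.005,"ty":0.0005,"tz":0.004,"ax":0,"ay":0,"az":0},{"grip":1,"tx":-0.015,"ty":0,"tz":0,"ax":0,"ay":0,"az":0},{"grip":1,"tx":-0.02,"ty":0,"tz":0,"ax":0,"ay":0,"az":0},{"grip":1,"tx":-0.02,"ty":0,"tz":0,"ax":0,"ay":0,"az":0},{"grip":1,"tx":-0.02,"ty":0,"tz":0,"ax":0,"ay":0,"az":0},{"grip":1,"tx":-0.01,"ty":0,"tz":0,"ax":0,"ay":0,"az":0},{"grip":1,"tx":0,"ty":0,"tz":0,"ax":0,"ay":0,"az":0},{"grip":1,"tx":0,"ty":0,"tz":0,"ax":0,"ay":0,"az":0},{"grip":1,"tx":0,"ty":0,"tz":0,"ax":0,"ay":0,"az":0}]'
python3 - <<'E'
from plan import *
np.set_printoptions(precision=1,suppress=True)
rows([(491.1,-305.5,46,176.35,1)],1)
for i in range(3): tp=viewer.read_camera('top')[:,:,::-1]; print(readout.sense()['ee_pos'])
s=readout.sense();cv2.imwrite('pics/t4.png',tp); cv2.imwrite('pics/t4c.png',cv2.resize(tp[215:325,350:460],(600,600),interpolation=cv2.INTER_CUBIC))
x,y,z,w=np.array(s['tool_rot'])[[1,2,3,0]]; M=R.from_quat([x,y,z,w]).as_matrix(); p=np.array(s['ee_pos'])
t=cam('top')
for n,v in dict(saddle=[-75,0,28.8-58],rl=[85,-30,18.8],rr=[85,30,18.8],fl=[-90,-30,18.8],fr=[-90,30,18.8]).items(): print(n,(proj(t,p+M@v)[0]-[350,215])*600/110)
E
```

```text
t: 8.87
ee_pos: [442.0, -302.0, 44.4]
tool_rot: [-0.0, 0.032, 0.999, 0.0]
wrist_force: [-0.6, -0.5, -8.1]
width: 0.297
grip_force: 62.4
at [ 442.  -302.    44.4] 176.32 tilt [-0.  0. -1.]
{"grip":1,"tx":-0.0492,"ty":-0.0004,"tz":-0.0016,"ax":0,"ay":0,"az":-0.0006}
--
[ 441.8 -302.    44.4]
[ 441.8 -302.1   44.4]
[ 441.9 -302.2   44.4]
saddle [275.3 214.1]
rl [298.4 537.7]
rr [182.5 527.6]
fl [314.9 204.1]
fr [201.7 194.4]
```

View pics/t4c.png

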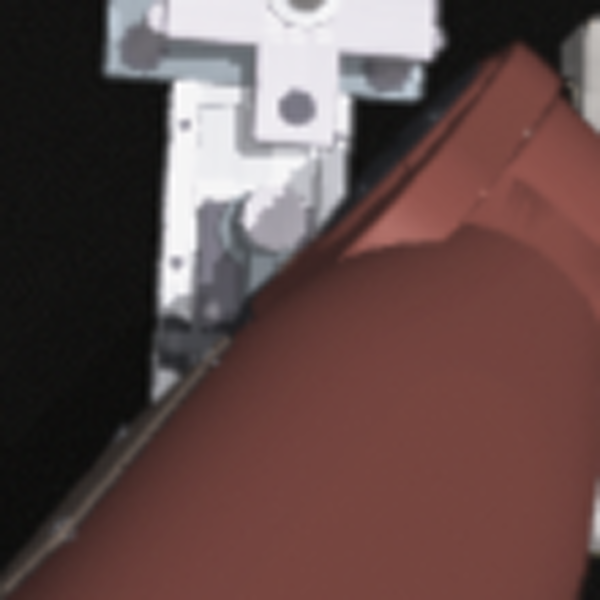

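The top view shows the saddle at (273,216) and the base's left front corner at (200,195), within 2 crop pixels of prediction. The nut is ahead at (297,107). I go in under the button.

```bash
python3 -m pendant '[{"grip":1,"tx":-0.005,"ty":-0.0003,"tz":0,"ax":0,"ay":0,"az":0},{"grip":1,"tx":-0.01,"ty":0,"tz":0,"ax":0,"ay":0,"az":0},{"grip":1,"tx":-0.012,"ty":0,"tz":0,"ax":0,"ay":0,"az":0},{"grip":1,"tx":-0.012,"ty":0,"tz":0,"ax":0,"ay":0,"az":0},{"grip":1,"tx":-0.007,"ty":0,"tz":0,"ax":0,"ay":0,"az":0},{"grip":1,"tx":-0.003,"ty":0,"tz":0,"ax":0,"ay":0,"az":0},{"grip":1,"tx":0,"ty":0,"tz":0,"ax":0,"ay":0,"az":0},{"grip":1,"tx":0,"ty":0,"tz":0,"ax":0,"ay":0,"az":0},{"grip":1,"tx":0,"ty":0,"tz":0,"ax":0,"ay":0,"az":0},{"grip":1,"tx":0,"ty":0,"tz":0,"ax":0,"ay":0,"az":0}]'
python3 - <<'E'
from plan import *
np.set_printoptions(precision=1,suppress=True)
rows([(491.1,-305.5,32.8,176.35,1)],1)
tp=viewer.read_camera('top')[:,:,::-1];cv2.imwrite('pics/t5.png',tp)
sc=viewer.read_camera('scene')[:,:,::-1];cv2.imwrite('pics/s5.png',sc)
E
```

```text
t: 9.85
ee_pos: [490.9, -305.6, 44.2]
tool_rot: [-0.0, 0.032, 0.999, 0.0]
wrist_force: [0.3, -0.3, -7.6]
width: 0.293
grip_force: 62.3
at [ 490.9 -305.6   44.2] 176.3 tilt [-0.  0. -1.]
{"grip":1,"tx":-0.0002,"ty":0.0001,"tz":0.0114,"ax":0,"ay":0,"az":-0.0009}
--
```

Position is good. I lower slowly and watch the force.

```bash
python3 -m pendant '[{"grip":1,"tx":0,"ty":0,"tz":0.003,"ax":0,"ay":0,"az":-0.0009},{"grip":1,"tx":0,"ty":0,"tz":0.003,"ax":0,"ay":0,"az":0},{"grip":1,"tx":0,"ty":0,"tz":0.001,"ax":0,"ay":0,"az":0},{"grip":1,"tx":0,"ty":0,"tz":0.001,"ax":0,"ay":0,"az":0},{"grip":1,"tx":0,"ty":0,"tz":0,"ax":0,"ay":0,"az":0},{"grip":1,"tx":0,"ty":0,"tz":0,"ax":0,"ay":0,"az":0}]'
python3 -m pendant '[{"grip":1,"tx":0,"ty":0,"tz":0.001,"ax":0,"ay":0,"az":0},{"grip":1,"tx":0,"ty":0,"tz":0.001,"ax":0,"ay":0,"az":0},{"grip":1,"tx":0,"ty":0,"tz":0,"ax":0,"ay":0,"az":0},{"grip":1,"tx":0,"ty":0,"tz":0,"ax":0,"ay":0,"az":0}]'
```

```text
t: 10.45
ee_pos: [491.5, -305.7, 36.2]
tool_rot: [-0.0, 0.032, 0.999, 0.0]
wrist_force: [0.1, -0.1, -8.3]
width: 0.298
grip_force: 62.3
t: 10.78
ee_pos: [491.5, -305.7, 34.2]
tool_rot: [-0.0, 0.032, 0.999, 0.0]
wrist_force: [-0.1, -0.2, -7.8]
width: 0.293
grip_force: 62.3
```

Below the rim with no contact, so it fits. I go down until it touches the floor.

```bash
python3 -m pendant '[{"grip":1,"tx":0,"ty":0,"tz":0.001,"ax":0,"ay":0,"az":0},{"grip":1,"tx":0,"ty":0,"tz":0.0007,"ax":0,"ay":0,"az":0},{"grip":1,"tx":0,"ty":0,"tz":0,"ax":0,"ay":0,"az":0},{"grip":1,"tx":0,"ty":0,"tz":0,"ax":0,"ay":0,"az":0},{"grip":1,"tx":0,"ty":0,"tz":0,"ax":0,"ay":0,"az":0}]'
```

```text
t: 11.2
ee_pos: [491.6, -305.8, 32.8]
tool_rot: [0.0, 0.032, 0.999, -0.0]
wrist_force: [-0.7, -0.6, -3.6]
width: 0.293
grip_force: 62.8
```

```bash
python3 -m pendant '[{"grip":1,"tx":0,"ty":0,"tz":0.0005,"ax":0,"ay":0,"az":0},{"grip":1,"tx":0,"ty":0,"tz":0,"ax":0,"ay":0,"az":0},{"grip":0,"tx":0,"ty":0,"tz":0,"ax":0,"ay":0,"az":0},{"grip":0,"tx":0,"ty":0,"tz":0,"ax":0,"ay":0,"az":0},{"grip":-1,"tx":0,"ty":0,"tz":0,"ax":0,"ay":0,"az":0},{"grip":-1,"tx":0,"ty":0,"tz":0,"ax":0,"ay":0,"az":0},{"grip":-1,"tx":0,"ty":0,"tz":0,"ax":0,"ay":0,"az":0},{"grip":-1,"tx":0,"ty":0,"tz":0,"ax":0,"ay":0,"az":0},{"grip":-1,"tx":0,"ty":0,"tz":0,"ax":0,"ay":0,"az":0}]'
python3 - <<'E'
from plan import *
s=readout.sense(); print(s['ee_pos'],s['tool_rot'],s['wrist_force'])
im=viewer.read_camera('wrist')[:,:,::-1];cv2.imwrite('pics/w6.png',im); np.save('w6.npy',np.r_[s['ee_pos'],s['tool_rot']])
E
```

```text
t: 11.95
ee_pos: [491.6, -305.8, 32.1]
tool_rot: [0.0, 0.032, 0.999, -0.0]
wrist_force: [-0.5, 0.3, 0.5]
width: 1.002
grip_force: 0.0
[ 491.57022248 -305.7733394    32.11577453] [ 4.02675909e-05  3.16650147e-02  9.99498536e-01 -3.36851096e-05] [-0.45869819  0.33758658  0.47008426]
```

View pics/w6.png

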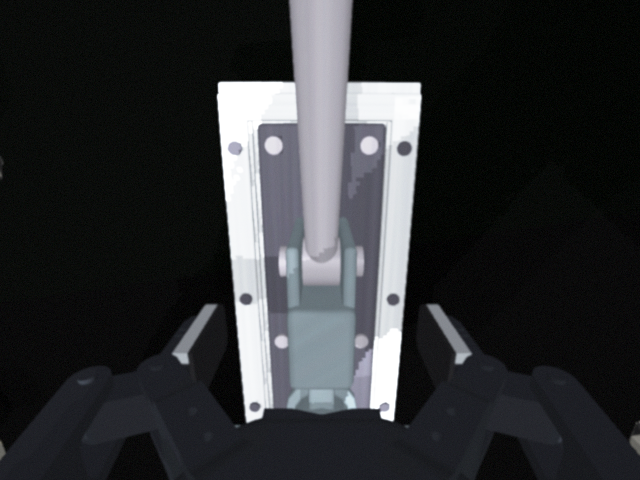

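The jack sits flat and square in the pocket with an even gap on both sides, base rear corners at (258,124) and (385,124). Next I rise, close the fingers and go over the crossbar.

```bash
python3 -m pendant '[{"grip":-1,"tx":0,"ty":0,"tz":-0.01,"ax":0,"ay":0,"az":0},{"grip":-1,"tx":0,"ty":0,"tz":-0.025,"ax":0,"ay":0,"az":0},{"grip":-1,"tx":0,"ty":0,"tz":-0.035,"ax":0,"ay":0,"az":0},{"grip":-1,"tx":0,"ty":0,"tz":-0.035,"ax":0,"ay":0,"az":0},{"grip":-1,"tx":0,"ty":0,"tz":-0.025,"ax":0,"ay":0,"az":0},{"grip":-1,"tx":0.01,"ty":0,"tz":-0.015,"ax":0,"ay":0,"az":0},{"grip":1,"tx":0.03,"ty":0,"tz":0,"ax":0,"ay":0,"az":0},{"grip":1,"tx":0.035,"ty":0,"tz":0,"ax":0,"ay":0,"az":0},{"grip":1,"tx":0.03,"ty":0,"tz":0,"ax":0,"ay":0,"az":0},{"grip":1,"tx":0.02,"ty":0,"tz":0,"ax":0,"ay":0,"az":0}]'
python3 -m pendant '[{"grip":1,"tx":0.002,"ty":0,"tz":0,"ax":0,"ay":0,"az":0},{"grip":1,"tx":0,"ty":0,"tz":0,"ax":0,"ay":0,"az":0},{"grip":1,"tx":0,"ty":0,"tz":0,"ax":0,"ay":0,"az":0},{"grip":1,"tx":0,"ty":0,"tz":0,"ax":0,"ay":0,"az":0},{"grip":1,"tx":0,"ty":0,"tz":0,"ax":0,"ay":0,"az":0},{"grip":1,"tx":0,"ty":0,"tz":0,"ax":0,"ay":0,"az":0}]'
python3 - <<'E'
from plan import *
np.set_printoptions(precision=1,suppress=True)
rows([(364.8,-297.7,135,176.35,1)],1)
s=readout.sense(); im=viewer.read_camera('wrist')[:,:,::-1];cv2.imwrite('pics/w7.png',im)
tp=viewer.read_camera('top')[:,:,::-1]; cv2.imwrite('pics/t7.png',tp)
w=cam('wrist',s); print(proj(w,[[364.8,-297.7,126],[491.6,-305.8,68]]))
cv2.imwrite('pics/c7.png',np.hstack([cv2.resize(im,(400,300)),cv2.resize(tp[215:315,340:473],(400,300),interpolation=cv2.INTER_CUBIC)]))
E
```

```text
t: 12.83
ee_pos: [364.4, -297.0, 177.8]
tool_rot: [-0.0, 0.032, 0.999, -0.0]
wrist_force: [0.3, -0.7, 0.1]
width: 0.456
grip_force: 0.0
t: 13.33
ee_pos: [365.4, -297.7, 177.0]
tool_rot: [-0.0, 0.031, 1.0, 0.0]
wrist_force: [0.6, 0.5, 0.2]
width: 0.001
grip_force: 0.0
at [ 365.4 -297.7  177. ] 176.41 tilt [-0.  0. -1.]
{"grip":1,"tx":0.0006,"ty":-0.0001,"tz":0.0420,"ax":0,"ay":0,"az":0.0011}
--
[[321.2 265.3]
 [321.3 371.2]]
```

View pics/c7.png

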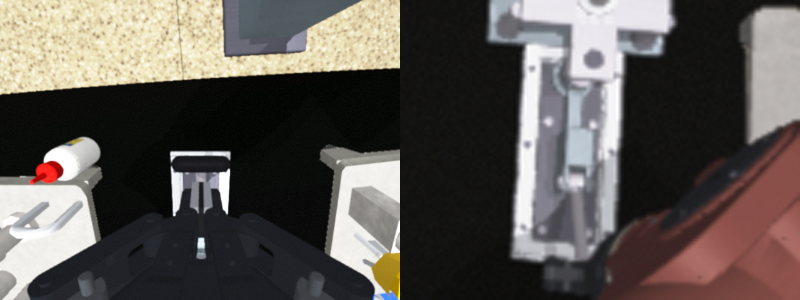

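The wrist view shows the crossbar at about (201,162) in the half-size picture, right under the shut fingers. The top view shows the jack seated, saddle under the lug, handle up. I press along the handle's arc.

```bash
python3 -m pendant '[{"grip":1,"tx":0.002,"ty":0,"tz":0.02,"ax":0,"ay":0,"az":0},{"grip":1,"tx":0,"ty":0,"tz":0.02,"ax":0,"ay":0,"az":0},{"grip":1,"tx":0,"ty":0,"tz":0.009,"ax":0,"ay":0,"az":0},{"grip":1,"tx":0.003,"ty":0,"tz":0.006,"ax":0,"ay":0,"az":0},{"grip":1,"tx":0.003,"ty":0,"tz":0.006,"ax":0,"ay":0,"az":0},{"grip":1,"tx":0.0025,"ty":0,"tz":0.005,"ax":0,"ay":0,"az":0},{"grip":1,"tx":0.0025,"ty":0,"tz":0.005,"ax":0,"ay":0,"az":0},{"grip":1,"tx":0.002,"ty":0,"tz":0.0055,"ax":0,"ay":0,"az":0},{"grip":1,"tx":0,"ty":0,"tz":0,"ax":0,"ay":0,"az":0},{"grip":1,"tx":0,"ty":0,"tz":0,"ax":0,"ay":0,"az":0}]'
python3 - <<'E'
from plan import *
s=readout.sense(); print(s['ee_pos'],s['wrist_force'])
im=viewer.read_camera('wrist')[:,:,::-1];cv2.imwrite('pics/w8.png',im[150:450,160:480])
E
```

```text
t: 14.27
ee_pos: [349.7, -297.0, 100.7]
tool_rot: [-0.0, 0.032, 0.999, -0.0]
wrist_force: [-1.6, 0.5, 4.3]
width: -0.001
grip_force: 1.8
[ 349.6894363  -296.98454602  100.66744598] [-1.60598202  0.48430851  4.28558803]
```

View pics/w8.png

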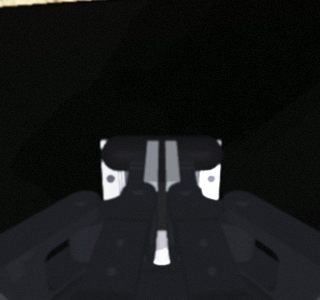

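The fingertips bear on the middle of the bar (crop (160,155)) at about 4 N. That was my twelfth picture viewed, two past the limit of 10, so I view no more and go on by numbers. I press on to about 0.62 rad.

```bash
python3 -m pendant '[{"grip":1,"tx":0.0015,"ty":0,"tz":0.0055,"ax":0,"ay":0,"az":0},{"grip":1,"tx":0.0015,"ty":0,"tz":0.0055,"ax":0,"ay":0,"az":0},{"grip":1,"tx":0.0015,"ty":0,"tz":0.0055,"ax":0,"ay":0,"az":0},{"grip":1,"tx":0.001,"ty":0,"tz":0.0055,"ax":0,"ay":0,"az":0},{"grip":1,"tx":0.001,"ty":0,"tz":0.0055,"ax":0,"ay":0,"az":0},{"grip":1,"tx":0.0005,"ty":0,"tz":0.0055,"ax":0,"ay":0,"az":0},{"grip":1,"tx":0,"ty":0,"tz":0.005,"ax":0,"ay":0,"az":0},{"grip":1,"tx":0,"ty":0,"tz":0.004,"ax":0,"ay":0,"az":0},{"grip":1,"tx":0,"ty":0,"tz":0,"ax":0,"ay":0,"az":0},{"grip":1,"tx":0,"ty":0,"tz":0,"ax":0,"ay":0,"az":0}]'
python3 - <<'E'
from plan import *
np.set_printoptions(precision=1,suppress=True)
for i in range(4): tp=viewer.read_camera('top')[:,:,::-1]
s=readout.sense(); print(s['ee_pos'],s['wrist_force'])
t=cam('top'); cv2.imwrite('pics/t9.png',tp)
def cent(g,box,lo,hi):
    x0,x1,y0,y1=box; m=((g[y0:y1,x0:x1]>=lo)&(g[y0:y1,x0:x1]<=hi)).astype(np.uint8)
    n,l,st,c=cv2.connectedComponentsWithStats(m); i=1+np.argmax(st[1:,4]); return c[i]+[x0,y0],st[i]
for f in ('pics/top0.png','pics/t9.png'):
    g=cv2.cvtColor(cv2.imread(f),cv2.COLOR_BGR2GRAY).astype(float)
    print(f,cent(g,(399,411,228,241),0,160))
n=np.array([566.5,-310.6,107]); print('nut px at rise 0,10,14',proj(t,[n,n+[0,0,10],n+[0,0,14]]))
a,b=cv2.imread('pics/top0.png'),cv2.imread('pics/t9.png')
for k,(x,y) in dict(ring=(198,182),fit=(311,198),oil=(462,308)).items(): print(k,np.abs(a[y-12:y+12,x-12:x+12].astype(int)-b[y-12:y+12,x-12:x+12]).mean())
E
```

```text
t: 15.15
ee_pos: [342.4, -296.6, 58.4]
tool_rot: [-0.0, 0.032, 0.999, -0.0]
wrist_force: [-5.0, -0.8, 8.2]
width: -0.0
grip_force: 3.7
[ 342.4 -296.6   58.6] [-4.3 -0.1  6.9]
pics/top0.png (array([404.1, 234.4]), array([ 2,  4,  7,  6, 31], dtype=int32))
pics/t9.png (array([405.1, 232.4]), array([ 3,  2,  7,  6, 31], dtype=int32))
nut px at rise 0,10,14 [[404.  234.4]
 [404.8 233.7]
 [405.2 233.4]]
ring 0.8396990740740741
fit 1.0231481481481481
oil 56.6568287037037
```

Run:
```python
from plan import *
np.set_printoptions(precision=1,suppress=True)
s=readout.sense(); im=viewer.read_camera('wrist')
def red(i,c,box):
    x0,x1,y0,y1=box; p=i[y0:y1,x0:x1].astype(int); m=(p[...,0]>150)&(p[...,1]<60); y,x=np.nonzero(m); return (len(x),plane(c,(x.mean()+x0,y.mean()+y0),105)) if len(x) else 0
print(red(im,cam('wrist',s),(0,640,0,480)), red(cv2.imread('pics/top0.png')[:,:,::-1],cam('top'),(445,480,295,325)))
print(readout.sense()['wrist_force'],readout.sense()['ee_pos'])
```

```text
0 (7, array([ 374.8, -480.1,  105. ]))
[-5.2 -1.3  6.9] [ 342.4 -296.6   58.6]
```

```bash
python3 -c "
from bench import ticket; print(ticket.close_job())"
```

```text
the job is handed in; nothing more can be done
None
```

The jack is seated in the pocket and was released with its handle up. I then pressed the handle to about 0.62 rad and handed the job in at about 15 s still holding it there, with the button up about 14 mm by the handle geometry (the nut's shift in the top view agrees) and 7 N at the crossbar. The ring and fitting show no change in the last top view; the bottle was last seen upright before the press and was out of view at the end, and I viewed 12 pictures, two over the limit of 10.

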